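Unclip the sorting cups and nest them

ROBOT

A 7-joint arm with a two-finger parallel gripper is mounted at the origin on the work surface. World frame = base frame: x ahead of the robot, y to its left, z up, the work surface at z = 0. Lengths are in m, angles in degrees, forces in N, time in s.
With the tool pointing down it reaches from about 0.4 to 0.925 m from the base axis. Payload 4.1 kg.
Tool frame: the origin (TCP) lies midway between the tips of the shut fingers; the grasp point (between the pads) lies 19 mm behind it; y points along the fingers, x is the direction in which the jaws open and shut, and the axes are right-handed (so a half turn about y gives the same grasp; the last joint's range is limited). The gripper opens to 85 mm and grips with 20 to 120 N. Pads are 22 mm wide; open, the fingers measure 114 mm over their backs; the gripper's body (76 mm by 85 mm) begins 54 mm behind the grasp point. The pads swing forward as they close: fully open they stand 13 mm farther back than shut.
Start: joints at [58.384, 22.827, 2.584, 88.041, -1.071, 69.15, -2.905], TCP at [0.284, -0.585, 0.208] pointing down, gripper open.
Joint ranges: [-161.44, 161.44], [-28.35, 127.94], [-78.24, 83.42], [0, 140.83], [-78.03, 258.03], [13.02, 114.36], [-168.23, 168.23]. Speed limits (degrees/s): [147.25, 147.25, 180, 180, 180, 180, 180].

INTERFACE

Orientations are given as [roll, pitch, yaw] about the fixed x, y, z axes, in that order (R = Rz(yaw) Ry(pitch) Rx(roll)).
In Python, from bench import manip gives the robot as it stands. The module is installed in compiled form; this text tells all that it offers.
- The arm moves only by the tool send_rows, never from a script. Its argument "increments" is a list that holds one entry, the list of rows, each a list of 7 numbers: the shift along the world's x, y, z in mm, then the turn, a rotation vector about the world's x, y, z in degrees, then the finger opening in mm, from 0 to 85.4. In form: [[[dx, dy, dz, rx, ry, rz, gripper], ...]]. A call has 1 to 12 rows; each row shifts and turns the pose as measured when the row begins; what a row does not reach is not made up. A row lasts 1/10 s, in which the tool goes at most 50 mm and 8.59 degrees, less where a joint would pass 70% of its speed; a pose out of reach is approached as far as the arm can. A call with a gripper value outside its range is refused whole. The fingers move at their own pace and stop on an object; "newtons" is the grip in N (left out, the last holds). Time passes only in rows, so rows that do not move let the fingers close. It gives the time, the measured TCP pose, the force and the opening at its end, in the units of the state.
- manip.get_state(): the state, without advancing time (a new reading comes with each control period).
- manip.camera(name): name is "side" or "top" or "wrist"; returns (picture, depth): 480x640x3 uint8, red, green, blue; 480x640 float32, m along the optical axis (not along the pixel's ray), 0 where there is no reading.
- manip.camera_info(name): a dict with "fx", "fy", "cx", "cy" (pixels), "dist" ([k1, k2, p1, p2, k3] as OpenCV has them; the pictures are not rectified), "R" (3x3) and "t" (3): a world point X has camera coordinates R X + t; the wrist camera has in their place "T_tool_cam" (4x4, takes a point from camera to tool coordinates, whose origin is the TCP and whose axes are the tool frame's). Camera axes: x right, y down, z forward; pixel columns grow to the right and rows downward; lengths in m; the calibration is good to about 2 mm. A picture is of the moment at which its call begins: read the wrist's pose just before it. camera_info takes no time and is no camera call.
- manip.job_done(): hands the job in, once; it reports no verdict.
Trained networks look in the newest picture that a camera, given by its name, has taken for a name from the list of things; names that differ only in an ending like _2 or _b are one class to them, and where a whole thing is asked for, a point or a joint stands for the part that bears it (a point fixed in the world has none). Each returns a list of dicts, best first, with "p" (0 to 1); they miss things now and then, are a little off and sometimes report something else, mostly with a low value. They report only what shows in the picture. A call takes as long as a camera call. They do not tell look-alikes from the thing itself.
- manip.find_in(camera, query): "extent" ([left, top, width, height] in pixels, round what is visible of it).
The state is a dict: "t": time; "q": joint angles; "qd": joint speeds; "joint_torque": joint torques, N m; "ee_pos": TCP position; "tcp_rot": TCP orientation; "ft_force": force on the tool from outside, world axes, zero at the start; "moment": the same for the moment, N m; "finger_gap": opening from 0.0 (shut) to 1.0 (fully open).
Only numpy, scipy, OpenCV 4.12 (cv2) and the standard library are available. Lean on these libraries where they do the work, as an engineer would, in place of code of your own. Each camera call takes 0.05 s, during which the arm holds its last target. There are 200 camera calls.

TASK

The shells are sorted: pull the two open tapered cups out of the sprung clip strip one at a time and nest them squarely, the first in the square holder with the round foot (its sleeve sits higher or lower, so feel for it) and the second inside the first. Press each home with a light push, so that it is snug and straight but not jammed, and unclip the second only when the first is nested. Leave the lidded pot in its clip and do not disturb the shells and tools lying about.

Things in the scene. Friction and masses are not known exactly. Their poses are not given: they have to be found in the camera images.
- strip: wooden clip strip fixed to the table, 282 long (own y), 65 wide, 65 high; top face leans 18 degrees to the robot (-x edge lower), with three sprung clips at own y -90, 0, +90. Origin on the table below its middle. To leave a clip a thing is pulled along its own +z: the clip resists with 4 to 12 N over the first 5 mm, then lets go; the foot is clear after 20 mm.
- cup_a: open square tapered cup of pale wood, 60 g, in one of the clips (which one varies), its axis leaning 18 degrees, rim towards the robot. Origin: centre of the body's underside. Own z: up the axis to the rim; x, y square to its sides (in the clip y runs along the strip). Outside half-width 17 + 0.12 z up to z 44, walls 3 thick; rim band above (see its rim); snap foot to z -17, 12 (x) by 18 (y).
- cup_b: the second open tapered cup, identical to cup_a in every size, in another clip.
- cup_a_rim (a point): centre of the rim of cup_a, 62 mm above its origin, same axes. The top 18 mm (z 44 to 62) is a straight upright band, 50 x 50 outside, 44 x 44 inside: grip the cup by it, square to its sides. When nested, the sides below the band show for 7 mm.
- cup_b_rim (a point): the same point of cup_b.
- cup_a_seat (a point): point on the axis of cup_a 25 mm above its origin, same axes: the origin of another cup nested snugly in it lies here (its rim 25 mm above the rim of cup_a, sides parallel, and the walls then touch and wedge; a quarter turn makes no difference).
- cup_b_seat (a point): the same point of cup_b, for a cup nested in it.
- base: the holder to nest into: straight square box of pale wood, 50 outside, 44 inside, rim 70 above the table, on a round wooden foot 90 across, 8 high; loose, 0.45 kg. Origin: centre of its underside, z up; x, y square to its sides (a quarter turn makes no difference). Inside is a stiff tapered sleeve, shaped inside like the cups; it sits up to 16 mm higher in some starts than in others (not measured).
- base_seat (a point): point on the axis of base, 33 mm above the table: a cup nested snugly has its origin here when the sleeve sits lowest, and up to 16 mm higher otherwise (its rim 25 to 41 mm above the rim of base). Only touch tells: going down, the force is nearly nil until the walls meet, then rises steeply within a millimetre or two; the cup stays where it was pressed.
- pot: lidded straight pot of the same pale wood, 44 square with a 50 square lid and a small knob, 62 high, same snap foot; stands in the remaining clip. Must stay there. Origin: centre of the underside of its body; axes as for the cups.
- clam: long ivory clam shell half, 125 x 72 x 34 mm; bystander, origin at its underside
- scallop: small ribbed shell, 34 across, 10 high mm; bystander, origin at its underside
- cockle: ribbed shell, 52 x 44 x 15 mm; bystander, origin at its underside
- whelk: spiral shell standing on end, 40 across, 56 high mm; bystander, origin at its underside
- scissors: steel scissors lying flat, 180 long, 8 high mm; bystander, origin at its underside
- glue_gun: grey hot-glue gun lying on its side, 220 long, 34 high mm; bystander, origin at its underside
- jar: small glass jar with a steel lid, 52 across, 70 high mm; bystander, origin at its underside
Things that resemble listed ones, but are neither listed nor needed, are in the scene too. What is shaped like the cup_b but pink or purple is not meant.

How it is judged (in metres and radians):
On the way, in this order (a step that is already met when the one before it is completed fails the run):
1. one cup is pressed lightly home with the fingers in the round-footed holder while the other is still in its clip ((((horizontal distance between cup_a and base_seat below 0.004 m and z of cup_a in the frame of base_seat between -0.004 and 0.0195 m and angle between the z axis of cup_a and the z axis of base_seat, either way round below 0.08 rad and (angle between the x axis of cup_a and the x axis of base_seat, either way round below 0.08 rad or angle between the x axis of cup_a and the y axis of base_seat, either way round below 0.08 rad)) and contact force between cup_a and base above 3 N and contact force between the fingers and cup_a above 1 N and distance of cup_b from where it was at the start of the episode below 0.008 m) or ((horizontal distance between cup_b and base_seat below 0.004 m and z of cup_b in the frame of base_seat between -0.004 and 0.0195 m and angle between the z axis of cup_b and the z axis of base_seat, either way round below 0.08 rad and (angle between the x axis of cup_b and the x axis of base_seat, either way round below 0.08 rad or angle between the x axis of cup_b and the y axis of base_seat, either way round below 0.08 rad)) and contact force between cup_b and base above 3 N and contact force between the fingers and cup_b above 1 N and distance of cup_a from where it was at the start of the episode below 0.008 m))), for 0.1 s.
2. the other cup is pressed lightly home with the fingers in the first ((((horizontal distance between cup_a and base_seat below 0.004 m and z of cup_a in the frame of base_seat between -0.004 and 0.0195 m and angle between the z axis of cup_a and the z axis of base_seat, either way round below 0.08 rad and (angle between the x axis of cup_a and the x axis of base_seat, either way round below 0.08 rad or angle between the x axis of cup_a and the y axis of base_seat, either way round below 0.08 rad)) and (horizontal distance between cup_b and cup_a_seat below 0.004 m and z of cup_b in the frame of cup_a_seat between -0.004 and 0.0035 m and angle between the z axis of cup_b and the z axis of cup_a_seat, either way round below 0.08 rad and (angle between the x axis of cup_b and the x axis of cup_a_seat, either way round below 0.08 rad or angle between the x axis of cup_b and the y axis of cup_a_seat, either way round below 0.08 rad)) and contact force between cup_a and cup_b above 3 N and contact force between the fingers and cup_b above 1 N) or ((horizontal distance between cup_b and base_seat below 0.004 m and z of cup_b in the frame of base_seat between -0.004 and 0.0195 m and angle between the z axis of cup_b and the z axis of base_seat, either way round below 0.08 rad and (angle between the x axis of cup_b and the x axis of base_seat, either way round below 0.08 rad or angle between the x axis of cup_b and the y axis of base_seat, either way round below 0.08 rad)) and (horizontal distance between cup_a and cup_b_seat below 0.004 m and z of cup_a in the frame of cup_b_seat between -0.004 and 0.0035 m and angle between the z axis of cup_a and the z axis of cup_b_seat, either way round below 0.08 rad and (angle between the x axis of cup_a and the x axis of cup_b_seat, either way round below 0.08 rad or angle between the x axis of cup_a and the y axis of cup_b_seat, either way round below 0.08 rad)) and contact force between cup_a and cup_b above 3 N and contact force between the fingers and cup_a above 1 N))), for 0.1 s.
At the end, for the whole second after the job is handed in: One cup nested in the holder (origin within 4 mm sideways, -4 to +19.5 mm in height of base_seat), the other in it (within 4 mm sideways, -4 to +3.5 mm of that cup's seat point), both straight and square within 0.08 rad; holder upright (0.06 rad); all at rest; pot within 8 mm of its start ((((horizontal distance between cup_a and base_seat below 0.004 m and z of cup_a in the frame of base_seat between -0.004 and 0.0195 m and angle between the z axis of cup_a and the z axis of base_seat, either way round below 0.08 rad and (angle between the x axis of cup_a and the x axis of base_seat, either way round below 0.08 rad or angle between the x axis of cup_a and the y axis of base_seat, either way round below 0.08 rad)) and (horizontal distance between cup_b and cup_a_seat below 0.004 m and z of cup_b in the frame of cup_a_seat between -0.004 and 0.0035 m and angle between the z axis of cup_b and the z axis of cup_a_seat, either way round below 0.08 rad and (angle between the x axis of cup_b and the x axis of cup_a_seat, either way round below 0.08 rad or angle between the x axis of cup_b and the y axis of cup_a_seat, either way round below 0.08 rad))) or ((horizontal distance between cup_b and base_seat below 0.004 m and z of cup_b in the frame of base_seat between -0.004 and 0.0195 m and angle between the z axis of cup_b and the z axis of base_seat, either way round below 0.08 rad and (angle between the x axis of cup_b and the x axis of base_seat, either way round below 0.08 rad or angle between the x axis of cup_b and the y axis of base_seat, either way round below 0.08 rad)) and (horizontal distance between cup_a and cup_b_seat below 0.004 m and z of cup_a in the frame of cup_b_seat between -0.004 and 0.0035 m and angle between the z axis of cup_a and the z axis of cup_b_seat, either way round below 0.08 rad and (angle between the x axis of cup_a and the x axis of cup_b_seat, either way round below 0.08 rad or angle between the x axis of cup_a and the y axis of cup_b_seat, either way round below 0.08 rad)))) and angle between base's own z axis and vertical below 0.06 rad and linear speed of each of cup_a, cup_b below 0.02 m/s and distance of pot from where it was at the start of the episode below 0.008 m); the robot touches nothing.
It fails at once if a cup is pressed or dropped into another so hard that the contact forces on its walls add up to more than 45 N (a push of about 20 N) (contact force between any of cup_a, cup_b and base above 45 N or contact force between cup_a and cup_b above 45 N).
It fails at once if the lidded pot is pulled from its clip (distance of pot from where it was at the start of the episode above 0.012 m).
It fails at once if a shell or tool lying about is moved more than 30 mm (distance of any of clam, scallop, cockle, whelk, scissors, glue_gun, jar from where it was at the start of the episode above 0.03 m).
It also fails if it takes over 72 s, if anything falls off the work surface, if the arm or the gripper's body presses on something with over 40 N, if the wrist force passes 120 N, or if a joint passes its speed limit or range.

## Working session

There is one attempt and no reset: what is moved stays moved. The work goes in short steps, Python scripts to look and compute and a tool call to move; the robot and the scene stay as the last step left them, time stands still between calls to the robot, and variables do not carry over. Pictures are saved under pics/ and viewed, about 8 in all and at most 12, crops included, and the job is handed in when it is done.

Besides the shell and the picture viewer there is one more tool, called after ">>>" by a JSON object that holds its "op" and its "data". send_rows: Moves the arm, as the interface text tells. Its arguments: {"type":"object","properties":{"increments":{"type":"array"},"newtons":{"type":"number"}},"required":["increments"]}

```bash
mkdir -p pics
cat > h.py <<'E'
import numpy as np, cv2
from bench import manip
from scipy.spatial.transform import Rotation as Ro
E
python3 - <<'E'
from h import *
print(manip.get_state())
for c in ("top","side"):
    im,d=manip.camera(c); cv2.imwrite(f"pics/{c}0.png",im[:,:,::-1]); np.savez(f"{c}0.npz",im=im,d=d)
    i=manip.camera_info(c); print(c,i)
    for q in ("cup_a","base","pot","strip"):
        print(q,[(np.round(r["extent"]).tolist(),round(r["p"],2)) for r in manip.find_in(c,q)])
print(manip.camera_info("wrist"))
E
```

```text
{'t': 0.0, 'q': array([58.38308337, 22.87323211,  2.57999665, 88.11438413, -1.07260071,
       69.14969808, -2.90438466]), 'qd': array([-0.00362893, -0.02754124, -0.07086219,  0.0238829 ,  0.04773717,
        0.06566209,  0.11094719]), 'joint_torque': array([ 1.60702693e-04, -4.75126934e+01,  1.36496175e+00, -2.54221576e+01,
        1.17805754e-02,  9.69872286e-03, -3.16754563e-05]), 'ee_pos': array([ 0.2841032 , -0.58386588,  0.20684698]), 'tcp_rot': array([-90.00667589,   0.11295756, -64.04862836]), 'ft_force': array([-0.00188135,  0.50976337,  0.72460386]), 'moment': array([ 0.03177741,  0.02445888, -0.06170174]), 'finger_gap': 1.0034425557598208}
top {'fx': 532.372276485938, 'fy': 532.372276485938, 'cx': 318.0582108341005, 'cy': 233.9994340299723, 'dist': array([0.03243042, 0.        , 0.        , 0.        , 0.        ]), 'R': array([[-0.00784875, -0.99992178,  0.00973774],
       [-0.99216879,  0.0065732 , -0.12473124],
       [ 0.12465748, -0.01064047, -0.99214278]]), 't': array([-0.00310808,  0.55677126,  1.18672494])}
cup_a [([272.0, 256.0, 33.0, 28.0], 0.93), ([231.0, 141.0
[... 827 characters left out ...]
], 0.66), ([312.0, 127.0, 74.0, 36.0], 0.52), ([252.0, 271.0, 28.0, 31.0], 0.41)]
strip [([237.0, 229.0, 85.0, 92.0], 0.85), ([273.0, 240.0, 31.0, 36.0], 0.51)]
{'fx': 420.8329456674255, 'fy': 420.8329456674255, 'cx': 331.5883009614683, 'cy': 244.98701800092923, 'dist': array([-0.03370738,  0.        ,  0.        ,  0.        ,  0.        ]), 'T_tool_cam': array([[ 9.99999359e-01,  1.04161409e-03,  4.44501373e-04,
        -2.72757140e-04],
       [-1.14804010e-04, -2.97238171e-01,  9.54803360e-01,
        -1.65461888e-01],
       [ 1.12665941e-03, -9.54802799e-01, -2.97237861e-01,
         7.60257839e-02],
       [ 0.00000000e+00,  0.00000000e+00,  0.00000000e+00,
         1.00000000e+00]])}
```

Run:
```python
import cv2
a=cv2.imread("pics/top0.png")[110:310,170:450]; cv2.imwrite("pics/topc.png",cv2.resize(a,None,fx=2.8,fy=2.8,interpolation=2))
```

```text
(no output)
```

View pics/topc.png

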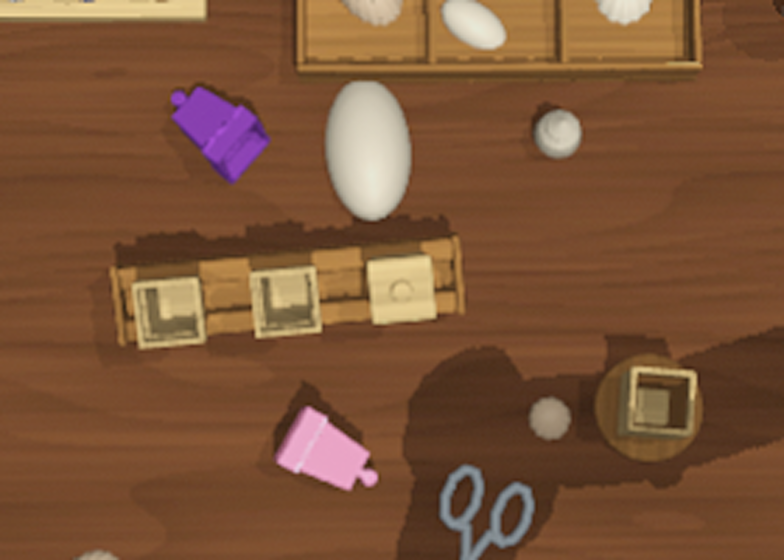

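View pics/side0.png

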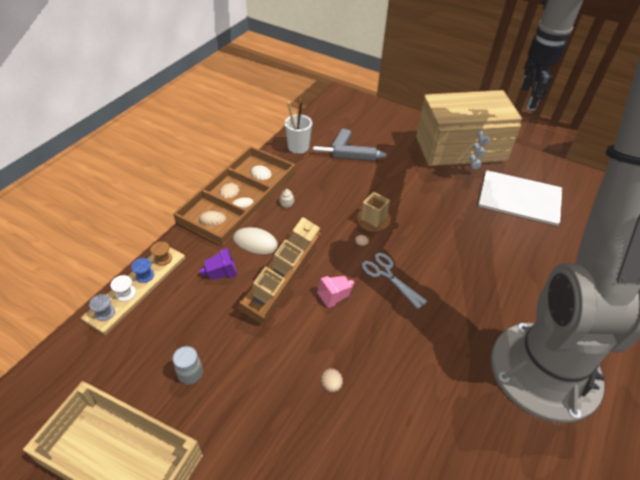

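Top crop shows three clip positions: open cups at full-image pixels (231,221) and (272,217), lidded pot (knob visible) at (313,213). Holder with the round foot is at (406,254), and the scallop sits just left of it. The pink and purple tapered cups are decoys lying loose. Next I measure from both fixed views' depth.

```bash
cat >> h.py <<'E'
def cloud(im,d,info,R=None,t=None):
    """world points per pixel; R,t camera->world"""
    K=np.array([[info["fx"],0,info["cx"]],[0,info["fy"],info["cy"]],[0,0,1]])
    v,u=np.mgrid[0:480,0:640]
    n=cv2.undistortPoints(np.stack([u,v],-1).reshape(-1,1,2).astype(np.float64),K,info["dist"]).reshape(480,640,2)
    P=np.dstack([n*d[...,None],d])
    if R is None: Rm=np.array(info["R"]);R=Rm.T;t=-Rm.T@info["t"]
    W=P@R.T+t; W[d<=0]=np.nan
    return W
def wrist():
    s=manip.get_state(); i=manip.camera_info("wrist"); im,d=manip.camera("wrist")
    Rt=Ro.from_euler("xyz",s["tcp_rot"],degrees=True).as_matrix(); T=i["T_tool_cam"]
    return s,im,cloud(im,d,i,Rt@T[:3,:3],Rt@T[:3,3]+s["ee_pos"])
E
python3 - <<'E'
from h import *
W={}
for c in ("top","side"):
    z=np.load(c+"0.npz"); W[c]=cloud(z["im"],z["d"],manip.camera_info(c)); print(c,"table z",np.nanmedian(W[c][...,2]))
w=W["top"]
for n,(u,v) in dict(L=(231,221),M=(272,217),pot=(313,213),base=(406,254),scallop=(366,259)).items():
    p=w[v-20:v+20,u-18:u+18].reshape(-1,3); m=np.nanpercentile(p[:,2],97)
    q=p[p[:,2]>m-.02]; print(n,"center",np.round(w[v,u],3),"hi",np.round(m,3),"box",np.round(q.min(0),3),np.round(q.max(0),3))
for c,boxes in dict(side=[(250,270,32,30),(274,239,27,37),(291,218,27,35),(360,198,29,35)]).items():
    for x,y,ww,hh in boxes:
        p=W[c][y:y+hh,x:x+ww].reshape(-1,3); m=np.nanpercentile(p[:,2],97); q=p[p[:,2]>m-.02]
        print(c,x,np.round(m,3),np.round(q.min(0),3),np.round(q.max(0),3))
E
```

```text
top table z 0.0020894908597777206
side table z 0.0009665311753206396
L center [0.586 0.19  0.051] hi 0.116 box [0.551 0.155 0.096] [0.607 0.21  0.123]
M center [0.594 0.097 0.052] hi 0.116 box [0.559 0.067 0.096] [0.615 0.119 0.122]
pot center [0.593 0.004 0.113] hi 0.112 box [ 0.571 -0.022  0.093] [0.62  0.03  0.117]
base center [ 0.511 -0.212  0.013] hi 0.073 box [ 0.481 -0.229  0.053] [ 0.535 -0.175  0.078]
scallop center [ 0.5   -0.118  0.013] hi 0.011 box [ 0.456 -0.161 -0.007] [ 0.549 -0.076  0.019]
side 250 0.116 [0.549 0.156 0.096] [0.602 0.211 0.12 ]
side 274 0.115 [0.557 0.065 0.096] [0.609 0.162 0.122]
side 291 0.111 [ 0.562 -0.022  0.091] [0.618 0.076 0.115]
side 360 0.072 [ 0.48  -0.227  0.052] [ 0.536 -0.169  0.074]
```

>>> {"op": "send_rows", "data": {"increments": [[[18, 32, 0, 0, 0, -2, 85], [19, 32, 0, 0, 0, -2, 85], [19, 32, 0, 0, 0, -2, 85], [19, 32, 0, 0, 0, -2, 85], [19, 32, 0, 0, 0, -2, 85], [19, 32, 0, 0, 0, -2, 85], [19, 32, -4, 0, 0, -2, 85], [19, 32, -4, 0, 0, -2, 85], [19, 32, -4, 0, 0, -2, 85], [19, 32, -4, 0, 0, -2, 85], [19, 32, -4, 0, 0, 0, 85], [19, 32, -4, 0, 0, 0, 85]]], "newtons": 40}}

```text
t: 1.7
ee_pos: [0.5129, -0.1926, 0.1859]
tcp_rot: [-89.9, -0.5, -85.8]
ft_force: [0.4, -0.5, 0.4]
finger_gap: 0.994
```

```bash
cat >> h.py <<'E'
def rim(W,c,axis,r=.045,tol=.007,h=None):
    """fit square rim near c: points within tol of the top plane (along axis) -> centre, yaw via minAreaRect in plane"""
    p=W.reshape(-1,3); p=p[np.linalg.norm(p-c,axis=1)<r]; a=axis/np.linalg.norm(axis)
    s=p@a; top=np.percentile(s,98) if h is None else h
    q=p[(s>top-tol)&(s<top+tol)]
    ex=np.array([1.,0,0]);ex-=a*(ex@a);ex/=np.linalg.norm(ex);ey=np.cross(a,ex)
    uv=np.c_[q@ex,q@ey]; (cx,cy),sz,ang=cv2.minAreaRect((uv*1000).astype(np.float32))
    return cx/1e3*ex+cy/1e3*ey+np.median(s[(s>top-tol)])*a,sz,ang,len(q)
E
python3 - <<'E'
from h import *
import time
s,im,W=wrist(); cv2.imwrite("pics/wb.png",im[:,:,::-1]); np.savez("wb.npz",W=W)
print(s["ee_pos"],s["tcp_rot"],s["t"],s["qd"].round(1))
for q in ("base",): print([(np.round(r["extent"]).tolist(),round(r["p"],2)) for r in manip.find_in("wrist",q)])
for tol in (.003,.005,.008): print(rim(W,np.array([.508,-.202,.07]),np.array([0,0,1.]),tol=tol))
E
```

```text
[ 0.51289621 -0.1926442   0.18593231] [-89.92106026  -0.4543605  -85.79228013] 1.7 [-29.    7.9 -13.2  -4.9   4.9  -3.1 -44. ]
[([287.0, 160.0, 109.0, 111.0], 0.7), ([2.0, 2.0, 148.0, 110.0], 0.38)]
(array([ 0.50812494, -0.20224576,  0.06923847]), (50.25197982788086, 50.06265640258789), 84.55785369873047, 1230)
(array([ 0.50815622, -0.20224875,  0.06915536]), (50.25197982788086, 50.125614166259766), 84.55785369873047, 1342)
(array([ 0.50815622, -0.20224875,  0.06900449]), (50.25197982788086, 50.125614166259766), 84.55785369873047, 1521)
```

View pics/wb.png

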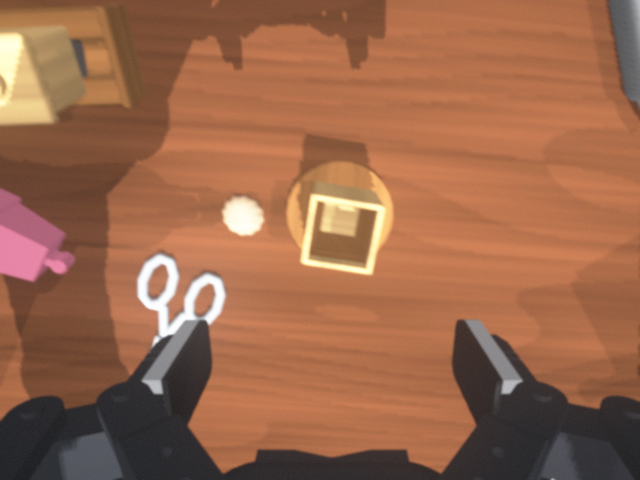

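The wrist view shows the holder's square rim at pixels (343,233), with the round foot beneath and the scallop at (242,216) left of it. The fit is 50.2 x 50.1 mm, rim z 0.069, yaw about -5.4°. Next is the strip.

>>> {"op": "send_rows", "data": {"increments": [[[4, 33, 5, 0.16, -1.8, 0, 85], [4, 33, 5, 0.16, -1.8, 0, 85], [4, 33, 5, 0.16, -1.8, 0, 85], [4, 33, 5, 0.16, -1.8, 0, 85], [4, 33, 5, 0.16, -1.8, 0, 85], [4, 33, 0, 0.16, -1.8, 0, 85], [4, 33, 0, 0.16, -1.8, 0, 85], [4, 33, 0, 0.16, -1.8, 0, 85], [4, 33, 0, 0.16, -1.8, 0, 85], [4, 33, 0, 0.16, -1.8, 0, 85], [0, 0, 0, 0, 0, 0, 85], [0, 0, 0, 0, 0, 0, 85]]]}}

```text
t: 3.0
ee_pos: [0.5556, 0.1485, 0.2148]
tcp_rot: [-70.7, -0.2, -85.7]
ft_force: [0.9, -0.9, -0.2]
finger_gap: 0.993
```

```bash
cat > vs.py <<'E'
from h import *
s,im,W=wrist(); cv2.imwrite("pics/ws.png",im[:,:,::-1]); np.savez("ws.npz",W=W)
print(s["ee_pos"],s["tcp_rot"],s["t"],s["qd"].round(1))
print([(np.round(r["extent"]).tolist(),round(r["p"],2)) for r in manip.find_in("wrist","cup_a")])
for n,c in dict(L=(.578,.183,.112),M=(.586,.093,.112),pot=(.594,.004,.11)).items():
  for yaw in (4,6):
    y=np.radians(yaw); a=np.array([-np.cos(y)*np.sin(.314159),-np.sin(y)*np.sin(.314159),np.cos(.314159)])
    c_,sz,ang,k=rim(W,np.array(c),a,tol=.004,r=.042); print(n,yaw,c_.round(4),np.round(sz,1),round(ang,1),k)
E
python3 vs.py
```

```text
[0.55558674 0.14852028 0.2148447 ] [-70.74328897  -0.18531865 -85.6804186 ] 3.0 [-1.6 -0.2 -1.2  0.1 -0.6 -0.7 -0.5]
[([299.0, 29.0, 87.0, 96.0], 0.96), ([368.0, 329.0, 96.0, 91.0], 0.91), ([376.0, 208.0, 79.0, 76.0], 0.7), ([247.0, 208.0, 75.0, 75.0], 0.56)]
L 4 [0.5752 0.1829 0.1084] [50.7 50.3] 5.2 1374
L 6 [0.5752 0.1829 0.1084] [50.7 50.3] 5.4 1371
M 4 [0.5828 0.0928 0.1082] [50.3 50.8] 5.2 1413
M 6 [0.5827 0.0928 0.1082] [50.3 50.8] 5.5 1410
pot 4 [0.5911 0.0041 0.1083] [15.1 15.2] 32.9 396
pot 6 [0.5911 0.0041 0.1083] [15.  15.1] 33.2 395
```

View pics/ws.png

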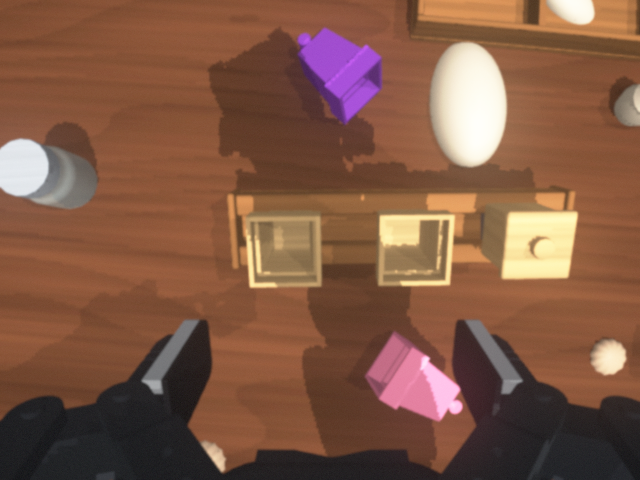

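>>> {"op": "send_rows", "data": {"increments": [[[2, 8, -15, 0, 0.4, 0.2, 85], [2, 8, -15, 0, 0.4, 0.2, 85], [2, 8, -15, 0, 0.4, 0.2, 85], [2, 8, -15, 0, 0.0, 0, 85], [0, 0, -5, 0, 0, 0, 85], [0, 0, 0, 0, 0, 0, 70]]]}}

```text
t: 3.7
ee_pos: [0.5655, 0.1739, 0.1432]
tcp_rot: [-72.2, -0.2, -85.9]
ft_force: [0.7, 0.3, -0.5]
finger_gap: 0.85
```

Identified: the open pale cups in clips at (284,248) and (414,248); lidded pot (535,243); pink (415,375) and purple (340,75) are decoys. I take the left cup first.

>>> {"op": "send_rows", "data": {"increments": [[[-1, 5, 0, 0, 0, 0.6, 70], [-1, 4, 0, 0, 0.2, 0.3, 70], [3, 0.2, -9, 0, 0, 0, 70], [3, 0.2, -9, 0, 0, 0, 70], [3, 0.2, -9, 0, 0, 0, 70], [0, 0, 0, 0, 0, 0, 70]]]}}

```text
t: 4.3
ee_pos: [0.5746, 0.1825, 0.1158]
tcp_rot: [-72.2, -0.2, -85.1]
ft_force: [-0.3, -0.3, -0.9]
finger_gap: 0.821
```

>>> {"op": "send_rows", "data": {"increments": [[[1, 1, -6, 0, 0, 0, 70], [2, 0.2, -6, 0, 0, 0, 70], [2, 0.2, -6, 0, 0, 0, 70], [2, 0.2, -6, 0, 0, 0, 70], [1, 0, -4, 0, 0, 0, 70], [0, 0, 0, 0, 0, 0, 70]]]}}

```text
t: 4.9
ee_pos: [0.5831, 0.184, 0.0846]
tcp_rot: [-72.3, -0.2, -85.1]
ft_force: [0.4, -0.4, 0.4]
finger_gap: 0.819
```

```bash
sed -i 's/ws.png/ws2.png/' vs.py; python3 vs.py; python3 -c "
from h import *
print(manip.get_state())"
```

```text
[0.58313612 0.18398957 0.08456912] [-72.30364132  -0.16276887 -85.06833865] 4.9 [-0.1 -0.  -0.1 -0.2  0.1 -0.1  0. ]
[([343.0, 0.0, 136.0, 103.0], 0.97), ([512.0, 464.0, 37.0, 15.0], 0.85), ([264.0, 238.0, 142.0, 146.0], 0.83), ([472.0, 240.0, 167.0, 144.0], 0.59)]
L 4 [0.569  0.1823 0.1287] [23.1 75.9] 5.2 788
L 6 [0.5691 0.1821 0.1287] [23.1 75.7] 5.4 777
M 4 [0.5827 0.0928 0.108 ] [51.6 51.5] 5.0 4823
M 6 [0.5827 0.0928 0.108 ] [51.6 51.5] 5.2 4865
{'t': 5.0, 'q': array([  -7.07554063,   18.28466128,  -21.30456635,  115.3930675 ,
         24.46446378,   33.15088057, -130.40226501]), 'qd': array([ 8.84459313e-03, -5.57243115e-01, -2.60221097e-01, -2.34626002e-01,
       -2.04445665e-04,  8.06638645e-02,  7.80480041e-02]), 'joint_torque': array([-8.49932840e-03, -3.77349615e+01, -2.06515498e+00, -2.09871966e+01,
        4.60927896e-01, -9.40020718e-01, -5.65210765e-03]), 'ee_pos': array([0.58341663, 0.18427066, 0.08530682]), 'tcp_rot': array([-72.2436339 ,  -0.14291697, -85.06027868]), 'ft_force': array([ 0.64172231,  0.34015735, -0.1398188 ]), 'moment': array([ 0.00194161,  0.30535
[... 321 characters left out ...]
s=p@a; top=np.percentile(s,98) if h is None else h
               ~~~~~~~~~~~~~^^^^^^
    return _quantile_unchecked(
        a, q, axis, out, overwrite_input, method, keepdims, weights)
    return _ureduce(a,
                    func=_quantile_ureduce_func,
    ...<5 lines>...
                    overwrite_input=overwrite_input,
                    method=method)
    r = func(a, **kwargs)
    result = _quantile(arr,
                       quantiles=q,
    ...<2 lines>...
                       out=out,
                       weights=wgt)
    slices_having_nans = np.isnan(arr[-1, ...])
                                  ~~~^^^^^^^^^
IndexError: index -1 is out of bounds for axis 0 with size 0
```

>>> {"op": "send_rows", "data": {"increments": [[[0, -0.6, 1, 0, 0, 0, 45], [0, 0, 0, 0, 0, 0, 40], [0, 0, 0, 0, 0, 0, 40], [0, 0, 0, 0, 0, 0, 40], [0, 0, 0, 0, 0, 0, 40], [0, 0, 0, 0, 0, 0, 40]]], "newtons": 40}}

```text
t: 5.6
ee_pos: [0.5841, 0.1839, 0.0879]
tcp_rot: [-72.1, -0.1, -85.1]
ft_force: [0.5, 0.6, 0.2]
finger_gap: 0.472
```

Run:
```python
from h import *
s,im,W=wrist(); cv2.imwrite("pics/w3.png",im[:,:,::-1])
print(s["ee_pos"],s["finger_gap"],s["ft_force"])
```

```text
[0.58413937 0.18390227 0.08790231] 0.47150059056742977 [0.49742107 0.55712594 0.21683592]
```

View pics/w3.png

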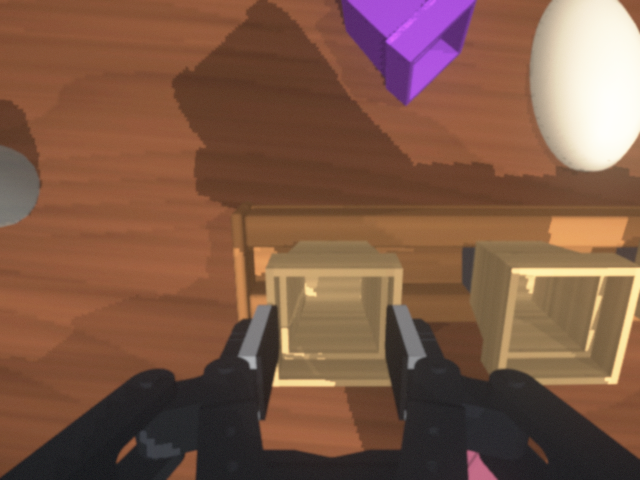

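Fingers shut to 40 mm without gripping: the cup (272–403 px) shows beneath the fingers. I'll measure the fingertip depth.

Run:
```python
from h import *
s,im,W=wrist()
Rt=Ro.from_euler("xyz",s["tcp_rot"],degrees=True).as_matrix()
P=((W-s["ee_pos"])@Rt)*1000
for v in (300,305,310,318,330,350,370,385): print(v,[(u,P[v,u].round(0).tolist()) for u in (250,262,272,282,335,390,402,412)])
y=np.radians(4.8); a=np.array([-np.cos(y)*.309,-np.sin(y)*.309,.951])
p=W[250:300,265:410].reshape(-1,3)
print(((np.array([.5752,.1829,.1084])-s["ee_pos"])@Rt*1000).round(1), s["tcp_rot"])
```

```text
300 [(250, [-44.0, 41.0, -19.0]), (262, [-37.0, 40.0, -19.0]), (272, [-22.0, -23.0, 10.0]), (282, [-21.0, -7.0, 3.0]), (335, [2.0, 36.0, -17.0]), (390, [23.0, -16.0, 7.0]), (402, [37.0, 40.0, -19.0]), (412, [43.0, 41.0, -19.0])]
305 [(250, [-44.0, 40.0, -22.0]), (262, [-25.0, -28.0, 10.0]), (272, [-21.0, -29.0, 11.0]), (282, [-21.0, -7.0, 0.0]), (335, [2.0, 30.0, -17.0]), (390, [21.0, -28.0, 10.0]), (402, [25.0, -29.0, 11.0]), (412, [43.0, 40.0, -22.0])]
310 [(250, [-45.0, 42.0, -26.0]), (262, [-24.0, -33.0, 11.0]), (272, [-21.0, -33.0, 11.0]), (282, [-21.0, -7.0, -2.0]), (335, [1.0, 26.0, -18.0]), (390, [20.0, -33.0, 11.0]), (402, [24.0, -33.0, 11.0]), (412, [43.0, 40.0, -25.0])]
318 [(250, [-29.0, -31.0, 7.0]), (262, [-23.0, -40.0, 11.0]), (272, [-20.0, -37.0, 10.0]), (282, [-21.0, -8.0, -5.0]), (335, [1.0, 19.0, -19.0]), (390, [20.0, -35.0, 9.0]), (402, [23.0, -39.0, 11.0]), (412, [28.0, -31.0, 7.0])]
330 [(250, [-26.0, -46.0, 10.0]), (262, [-22.0, -47.0, 11.0]), (272, [-20.0, -38.0, 6.0]), (282, [-21.0, -9.0, -10.0]), (335, [1.0, 8.0, -19.0]), (390, [20.0, -36.0, 5.0]), (402, [22.0, -46.0, 10.0]), (412, [25.0, -47.0, 11.0])]
350 [(250, [-24.0, -59.0, 11.0]), (262, [-20.0, -59.0, 11.0]), (272, [-20.0, -41.0, -0.0]), (282, [-21.0, -8.0, -20.0]), (335, [1.0, -5.0, -22.0]), (390, [20.0, -39.0, -2.0]), (402, [20.0, -59.0, 11.0]), (412, [23.0, -58.0, 10.0])]
370 [(250, [-23.0, -62.0, 6.0]), (262, [-20.0, -61.0, 6.0]), (272, [-20.0, -42.0, -7.0]), (282, [-20.0, -18.0, -23.0]), (335, [1.0, -16.0, -24.0]), (390, [20.0, -42.0, -7.0]), (402, [20.0, -62.0, 6.0]), (412, [23.0, -63.0, 7.0])]
385 [(250, [-20.0, -77.0, 12.0]), (262, [-20.0, -63.0, 2.0]), (272, [-24.0, -22.0, -28.0]), (282, [-20.0, -22.0, -28.0]), (335, [1.0, -21.0, -28.0]), (390, [23.0, -24.0, -26.0]), (402, [20.0, -62.0, 1.0]), (412, [20.0, -77.0, 12.0])]
[  0.3 -22.2  -2.3] [-72.0967193   -0.11177502 -85.06308219]
```

Depth shows the real tips at about 23–25 mm behind the TCP at this opening, level with the rim. I need to open and go 22 mm deeper.

>>> {"op": "send_rows", "data": {"increments": [[[0, 0, 0, 0, 0, 0, 70], [0, 0, 0, 0, 0, 0, 70], [0, 0, 0, 0, 0, 0, 70], [0, 0, 0, 0, 0, 0, 70], [1, 0.1, -6, 0, 0.1, 0, 70], [1.2, 0.1, -6, 0, 0, 0, 70], [1.2, 0.1, -6, 0, 0, 0, 70], [1, 0.1, -4, 0, 0, 0, 70], [0, 0, 0, 0, 0, 0, 70]]]}}

```text
t: 6.6
ee_pos: [0.5885, 0.1841, 0.0631]
tcp_rot: [-72.3, -0.1, -85.1]
ft_force: [-0.5, -0.8, -0.0]
finger_gap: 0.822
```

```bash
cat > tip.py <<'E'
from h import *
s,im,W=wrist(); cv2.imwrite("pics/tip.png",im[:,:,::-1])
Rt=Ro.from_euler("xyz",s["tcp_rot"],degrees=True).as_matrix()
P=((W-s["ee_pos"])@Rt)*1000
print(s["ee_pos"].round(4),s["tcp_rot"].round(2),s["finger_gap"],s["ft_force"].round(1))
print("Lrim in tool",((np.array([.5752,.1829,.1084])-s["ee_pos"])@Rt*1000).round(1))
for sg in (-1,1):
    m=(np.abs(P[...,2]-8)<5)&(sg*P[...,0]>15)&(sg*P[...,0]<55)&(P[...,1]<0)&(P[...,1]>-75)
    q=P[m]; print(sg,len(q),"max y",np.percentile(q[:,1],[90,98,100]).round(1),"inner x",np.percentile(sg*q[:,0],[2]).round(1))
E
python3 tip.py
```

```text
[0.5885 0.1841 0.0631] [-72.29  -0.12 -85.06] 0.8218974275800836 [-0.5 -0.8 -0. ]
Lrim in tool [  0.2 -47.2   1.1]
-1 4294 max y [-32.6 -20.   -4.2] inner x [17.6]
1 4320 max y [-32.3 -20.1  -5.4] inner x [18.1]
```

>>> {"op": "send_rows", "data": {"increments": [[[-1, -0.2, 2.5, 0, 0, 0, 62], [0, 0, 0, 0, 0, 0, 42], [0, 0, 0, 0, 0, 0, 42], [0, 0, 0, 0, 0, 0, 42], [0, 0, 0, 0, 0, 0, 42], [0, 0, 0, 0, 0, 0, 42], [0, 0, 0, 0, 0, 0, 42]]], "newtons": 40}}

```text
t: 7.35
ee_pos: [0.5875, 0.1839, 0.0664]
tcp_rot: [-72.2, -0.1, -85.1]
ft_force: [0.1, 0.2, -1.2]
finger_gap: 0.572
```

```bash
python3 tip.py
```

```text
[0.5875 0.1839 0.0664] [-72.24  -0.11 -85.07] 0.57219713760213 [ 0.1  0.2 -1.2]
Lrim in tool [  0.  -43.7   1.1]
-1 4619 max y [-29.6 -16.7  -1.1] inner x [18.]
1 4604 max y [-29.6 -17.2  -0.4] inner x [17.8]
```

View pics/tip.png

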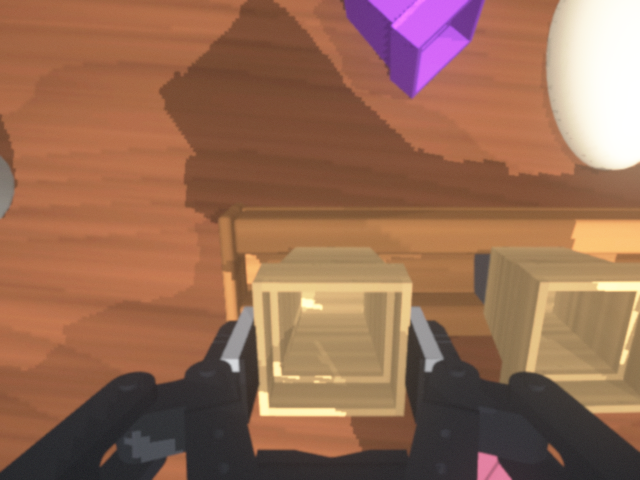

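Now gripped: the cup sits between both pads, opening ≈49 mm. Pulling along its axis.

>>> {"op": "send_rows", "data": {"increments": [[[-0.9, -0.1, 2.9, 0, 0, 0, 42], [-0.9, -0.1, 2.9, 0, 0, 0, 42], [-0.9, -0.1, 2.9, 0, 0, 0, 42], [-0.9, -0.1, 2.9, 0, 0, 0, 42], [-0.9, -0.1, 2.9, 0, 0, 0, 42], [-0.9, -0.1, 2.9, 0, 0, 0, 42], [-1.5, -0.1, 4.8, 0, 0, 0, 42], [-1.5, -0.1, 4.8, 0, 0, 0, 42], [-1.5, -0.1, 4.8, 0, 0, 0, 42], [-1.5, -0.1, 4.8, 0, 0, 0, 42], [-3, -0.2, 9, 0, 0, 0, 42], [-3, -0.2, 9, 0, 0, 0, 42]]]}}

```text
t: 8.6
ee_pos: [0.5679, 0.1821, 0.1251]
tcp_rot: [-72.3, -0.2, -85.1]
ft_force: [-0.2, 0.5, -0.9]
finger_gap: 0.574
```

```bash
cat > inh.py <<'E'
from h import *
s,im,W=wrist(); cv2.imwrite("pics/inh.png",im[:,:,::-1])
Rt=Ro.from_euler("xyz",s["tcp_rot"],degrees=True).as_matrix()
P=((W-s["ee_pos"])@Rt)*1000
print(s["t"],s["ee_pos"].round(4),s["tcp_rot"].round(2),s["finger_gap"],s["ft_force"].round(1))
# rim of the held cup: front/back top edges, colour pale, x within 22
p=P.reshape(-1,3); p=p[(abs(p[:,0])<20)&(p[:,1]>-55)&(p[:,1]<-30)&(abs(p[:,2])<32)]
for lo,hi in ((21.5,28),(-28,-21.5)):
    q=p[(p[:,2]>lo)&(p[:,2]<hi)]; print("side",lo,len(q),"y pct",np.percentile(q[:,1],[2,10,50,90]).round(1), "z",np.percentile(q[:,2],[2,50,98]).round(1)) if len(q) else print("none")
E
python3 inh.py
```

```text
8.6 [0.5679 0.1821 0.1251] [-72.33  -0.16 -85.06] 0.5737403926259953 [-0.2  0.5 -0.9]
side 21.5 3014 y pct [-44.8 -44.3 -41.3 -32.6] z [23.1 25.7 26.3]
side -28 1592 y pct [-44.8 -44.3 -42.1 -33.1] z [-24.4 -21.9 -21.5]
```

Cup is free and straight in the grip (rim at tool y −44.6 front and back). Moving to hover beside the holder and turning upright.

>>> {"op": "send_rows", "data": {"increments": [[[-10, 0, 30, 0, 0, 0, 42], [-10, 0, 30, 0, 0, 0, 42], [-10, -5, 30, 0, 0, 0, 42], [-10, -20, 12, -0.2, 2, -1, 42], [-10, -40, 0, -0.2, 2, -1, 42], [-10, -40, 0, -0.2, 2, -1, 42], [-10, -45, 0, -0.2, 2, -1, 42], [-10, -45, 0, -0.2, 2, -1, 42], [-10, -45, 0, -0.2, 2, -1.2, 42], [-10, -45, 0, -0.2, 2, -1.2, 42], [-10, -40, 0, -0.2, 2, -1.2, 42], [-8, -30, 0, -0.1, 1.6, -1.2, 42]]]}}

```text
t: 9.85
ee_pos: [0.4434, -0.1769, 0.2412]
tcp_rot: [-89.6, -1.4, -94.1]
ft_force: [0.4, 0.2, -0.0]
finger_gap: 0.575
```

>>> {"op": "send_rows", "data": {"increments": [[[0, 0, 0, 0, 0, 0, 42], [0, -8, -8, 0, 0, 0, 42], [0, 0, 0, 0, 0, 0, 42], [0, 0, 0, 0, 0, 0, 42]]]}}

```text
t: 10.25
ee_pos: [0.4427, -0.1892, 0.233]
tcp_rot: [-89.5, -1.4, -94.5]
ft_force: [0.6, 0.2, -0.9]
finger_gap: 0.576
```

```bash
cat > go.py <<'E'
from h import *
import sys
# usage: go.py bx by yaw(base) : measure base rim, then delta to put held cup over it
s,im,W=wrist(); cv2.imwrite("pics/go.png",im[:,:,::-1])
c0=np.array([float(sys.argv[1]),float(sys.argv[2]),float(sys.argv[3])])
for tol in (.003,.005):
    c,sz,ang,n=rim(W,c0,np.array([0,0,1.]),tol=tol,r=.046,h=c0[2]); print("rim",c.round(4),np.round(sz,1),round(ang,2),n)
yaw=(ang%90)-90 if ang%90>45 else ang%90
Rt=Ro.from_euler("xyz",s["tcp_rot"],degrees=True)
Rg=Ro.from_euler("xyz",[-90,0,yaw-90],degrees=True)
h=np.array([0,-.0444,.0009])
print(s["t"],"pose",s["ee_pos"].round(4),s["tcp_rot"].round(2),"gap",round(s["finger_gap"],3),"F",s["ft_force"].round(1))
print("rotvec deg",(Rg*Rt.inv()).as_rotvec(degrees=True).round(2))
tg=c-Rg.apply(h); print("TCP xy for centred",tg[:2].round(4),"delta mm",((tg-s["ee_pos"])[:2]*1000).round(1))
E
python3 go.py .508 -.202 .069; python3 inh.py
```

```text
rim [ 0.508  -0.2023  0.0694] [50.1 50.6] 84.61 1085
rim [ 0.508  -0.2023  0.0694] [50.1 50.6] 84.61 1121
10.25 pose [ 0.4427 -0.1892  0.233 ] [-89.51  -1.45 -94.48] gap 0.576 F [ 0.6  0.2 -0.9]
rotvec deg [ 1.48  0.36 -0.92]
TCP xy for centred [ 0.5071 -0.2022] delta mm [ 64.5 -13. ]
10.3 [ 0.4424 -0.1892  0.2329] [-89.54  -1.46 -94.46] 0.574833976382113 [-0.3 -1.1 -0.7]
side 21.5 2991 y pct [-44.8 -44.3 -41.2 -32.5] z [23.2 25.9 26.5]
side -28 1188 y pct [-44.7 -44.3 -43.2 -33.6] z [-24.3 -22.  -21.5]
```

Wrist-measured holder agrees with the earlier fit within 0.2 mm. Moving over it.

>>> {"op": "send_rows", "data": {"increments": [[[10, -2, -12, 0.3, 0.1, -0.2, 42], [10, -2, -12, 0.3, 0.1, -0.2, 42], [11, -2, -14, 0.3, 0.1, -0.2, 42], [11, -2, -14, 0.3, 0.1, -0.2, 42], [11, -2, -14, 0.3, 0, -0.1, 42], [8, -2, -14, 0, 0, 0, 42], [0, 0, -10, 0, 0, 0, 42], [0, 0, 0, 0, 0, 0, 42], [0, 0, 0, 0, 0, 0, 42]]]}}

```text
t: 11.25
ee_pos: [0.5089, -0.1955, 0.1382]
tcp_rot: [-90.0, 0.2, -94.8]
ft_force: [0.2, -0.2, -1.0]
finger_gap: 0.576
```

```bash
cat > al.py <<'E'
from h import *
import sys
tx,ty,yaw=map(float,sys.argv[1:4]); s=manip.get_state()
Rt=Ro.from_euler("xyz",s["tcp_rot"],degrees=True); Rg=Ro.from_euler("xyz",[-90,0,yaw-90],degrees=True)
print(s["t"],s["ee_pos"].round(4),"d",(1000*(np.array([tx,ty])-s["ee_pos"][:2])).round(1),"rot",(Rg*Rt.inv()).as_rotvec(degrees=True).round(2),"F",s["ft_force"].round(1),"M",s["moment"].round(2),"gap",round(s["finger_gap"],3))
E
python3 al.py .5071 -.2022 -5.4
```

```text
11.25 [ 0.5089 -0.1955  0.1382] d [-1.8 -6.7] rot [-0.18  0.01 -0.62] F [ 0.2 -0.2 -1. ] M [0.01 0.07 0.01] gap 0.576
```

>>> {"op": "send_rows", "data": {"increments": [[[-1, -3.5, -7, -0.1, 0, -0.3, 42], [-1, -3.5, -7, -0.1, 0, -0.3, 42], [0, 0, -6, 0, 0, 0, 42], [0, 0, 0, 0, 0, 0, 42], [0, 0, 0, 0, 0, 0, 42]]]}}

```text
t: 11.75
ee_pos: [0.5067, -0.2037, 0.1184]
tcp_rot: [-89.8, -0.1, -95.5]
ft_force: [-0.5, 0.5, -0.4]
finger_gap: 0.572
```

```bash
python3 al.py .5071 -.2022 -5.4
```

```text
11.75 [ 0.5067 -0.2037  0.1184] d [0.4 1.5] rot [0.11 0.16 0.08] F [-0.5  0.5 -0.4] M [ 0.05 -0.04  0.02] gap 0.572
```

>>> {"op": "send_rows", "data": {"increments": [[[0.3, 1.2, -5, 0, 0, 0, 42], [0, 0, -7, 0, 0, 0, 42], [0, 0, -7, 0, 0, 0, 42], [0, 0, -7, 0, 0, 0, 42], [0, 0, -6, 0, 0, 0, 42], [0, 0, -4, 0, 0, 0, 42], [0, 0, 0, 0, 0, 0, 42]]]}}

```text
t: 12.45
ee_pos: [0.5069, -0.2019, 0.079]
tcp_rot: [-89.9, -0.1, -95.4]
ft_force: [-0.4, 0.5, -0.9]
finger_gap: 0.576
```

```bash
python3 al.py .5071 -.2022 -5.4
```

```text
12.45 [ 0.5069 -0.2019  0.079 ] d [ 0.2 -0.3] rot [0.09 0.14 0.05] F [-0.4  0.5 -0.9] M [ 0.07 -0.    0.05] gap 0.576
```

>>> {"op": "send_rows", "data": {"increments": [[[0, 0, -2, 0, 0, 0, 42], [0, 0, -2, 0, 0, 0, 42], [0, 0, -2, 0, 0, 0, 42], [0, 0, -2, 0, 0, 0, 42], [0, 0, -1, 0, 0, 0, 42], [0, 0, -1, 0, 0, 0, 42]]]}}

```text
t: 13.05
ee_pos: [0.5078, -0.2023, 0.069]
tcp_rot: [-89.7, -0.1, -95.5]
ft_force: [0.5, 0.7, -0.5]
finger_gap: 0.577
```

>>> {"op": "send_rows", "data": {"increments": [[[0, 0, -1, 0, 0, 0, 42], [0, 0, -1, 0, 0, 0, 42]]]}}

```text
t: 13.25
ee_pos: [0.5079, -0.2023, 0.067]
tcp_rot: [-89.7, -0.1, -95.5]
ft_force: [0.4, 0.0, -0.8]
finger_gap: 0.577
```

>>> {"op": "send_rows", "data": {"increments": [[[0, 0, -1, 0, 0, 0, 42], [0, 0, -1, 0, 0, 0, 42]]]}}

```text
t: 13.45
ee_pos: [0.5079, -0.2023, 0.0648]
tcp_rot: [-89.7, -0.1, -95.5]
ft_force: [0.1, -0.4, -0.6]
finger_gap: 0.576
```

>>> {"op": "send_rows", "data": {"increments": [[[-0.6, 0, -1, 0, 0, 0, 42], [0, 0, -1, 0, 0, 0, 42]]]}}

```text
t: 13.65
ee_pos: [0.5073, -0.2023, 0.0627]
tcp_rot: [-89.7, -0.1, -95.5]
ft_force: [-0.4, 0.3, -0.9]
finger_gap: 0.577
```

>>> {"op": "send_rows", "data": {"increments": [[[0, 0, -1, 0, 0, 0, 42], [0, 0, -1, 0, 0, 0, 42]]]}}

```text
t: 13.85
ee_pos: [0.5073, -0.2023, 0.0605]
tcp_rot: [-89.7, -0.1, -95.5]
ft_force: [0.5, 0.5, -0.4]
finger_gap: 0.575
```

>>> {"op": "send_rows", "data": {"increments": [[[0, 0, -1, 0, 0, 0, 42], [0, 0, -1, 0, 0, 0, 42]]]}}

```text
t: 14.05
ee_pos: [0.5073, -0.2024, 0.0583]
tcp_rot: [-89.7, -0.1, -95.5]
ft_force: [-0.4, 0.0, -0.7]
finger_gap: 0.577
```

>>> {"op": "send_rows", "data": {"increments": [[[0, 0, -1, 0, 0, 0, 42], [0, 0, -1, 0, 0, 0, 42]]]}}

```text
t: 14.25
ee_pos: [0.5071, -0.2021, 0.0562]
tcp_rot: [-89.7, -0.1, -95.5]
ft_force: [-1.0, 0.3, 0.9]
finger_gap: 0.577
```

>>> {"op": "send_rows", "data": {"increments": [[[0, 0, -1, 0, 0, 0, 42], [0, 0, -1, 0, 0, 0, 42]]]}}

```text
t: 14.45
ee_pos: [0.5073, -0.2021, 0.0559]
tcp_rot: [-89.8, -0.1, -95.4]
ft_force: [-3.2, 1.2, 8.1]
finger_gap: 0.577
```

Walls meet at TCP z 0.056 (8 N). One more light push held for a few rows.

>>> {"op": "send_rows", "data": {"increments": [[[0, 0, -0.9, 0, 0, 0, 42], [0, 0, -1, 0, 0, 0, 42]]]}}

```text
t: 14.65
ee_pos: [0.5073, -0.2021, 0.0559]
tcp_rot: [-89.8, -0.1, -95.4]
ft_force: [-3.3, 1.8, 7.5]
finger_gap: 0.579
```

>>> {"op": "send_rows", "data": {"increments": [[[0, 0, -1.1, 0, 0, 0, 42], [0, 0, -1.1, 0, 0, 0, 42]]]}}

```text
t: 14.85
ee_pos: [0.5073, -0.2021, 0.0559]
tcp_rot: [-89.8, -0.1, -95.4]
ft_force: [-3.3, 1.0, 7.9]
finger_gap: 0.574
```

>>> {"op": "send_rows", "data": {"increments": [[[0, 0, 0, 0, 0, 0, 60], [0, 0, 0, 0, 0, 0, 68], [0, 0, 0, 0, 0, 0, 68], [0, 0, 0, 0, 0, 0, 68], [0, 0, 6, 0, 0, 0, 68], [0, 0, 12, 0, 0, 0, 68], [0, 0, 25, 0, 0, 0, 70], [0, 0, 30, 0, 0, 0, 70], [0, 0, 30, 0, 0, 0, 70], [-10, 0, 30, 0, 0, 0, 70], [-20, 0, 10, 0, 0, 0, 70], [-20, 0, 0, 0, 0, 0, 70]]]}}

```text
t: 16.05
ee_pos: [0.4591, -0.2017, 0.2106]
tcp_rot: [-89.4, -0.2, -95.3]
ft_force: [-0.4, -0.4, -0.4]
finger_gap: 0.818
```

>>> {"op": "send_rows", "data": {"increments": [[[0, 0, 0, 0, 0, 0, 70], [0, 0, 0, 0, 0, 0, 70]]]}}

```text
t: 16.25
ee_pos: [0.4581, -0.2024, 0.2135]
tcp_rot: [-89.2, -0.2, -95.4]
ft_force: [-0.1, 0.0, 0.2]
finger_gap: 0.818
```

```bash
python3 go.py .508 -.202 .101
```

```text
rim [ 0.5081 -0.2022  0.0996] [50.2 50.1] 84.65 1398
rim [ 0.5081 -0.2022  0.0996] [50.2 50.1] 84.65 1450
16.25 pose [ 0.4581 -0.2024  0.2135] [-89.16  -0.24 -95.39] gap 0.818 F [-0.1  0.   0.2]
rotvec deg [0.32 0.81 0.04]
TCP xy for centred [ 0.5072 -0.2021] delta mm [49.   0.4]
```

View pics/go.png

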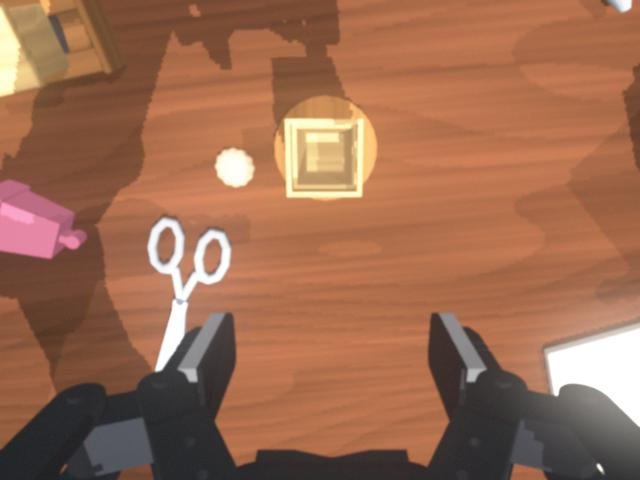

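First cup is nested: rim 50.2 × 50.1 at (325,157) px, centred within 0.2 mm of the holder, straight. Now the second cup (middle clip).

>>> {"op": "send_rows", "data": {"increments": [[[14, 32, 0, 0.2, -2.2, 1.3, 70], [14, 36, 0, 0.2, -2.2, 1.3, 70], [14, 37, 0, 0.2, -2.2, 1.3, 70], [14, 37, 0, 0.2, -2.2, 1.3, 70], [14, 37, 0, 0.2, -2.2, 1.3, 70], [14, 37, 0, 0.2, -2.2, 1.3, 70], [14, 37, -5, 0.2, -2.2, 1.3, 70], [12, 33, -10, 0.2, -2.2, 1.3, 70], [0, 0, -10, 0, 0, 0, 70], [0, 0, -10, 0, 0, 0, 70], [0, 0, -5, 0, 0, 0, 70], [0, 0, 0, 0, 0, 0, 70]]]}}

```text
t: 17.5
ee_pos: [0.5761, 0.0984, 0.1698]
tcp_rot: [-71.0, 1.8, -84.2]
ft_force: [0.3, -1.3, 1.1]
finger_gap: 0.82
```

```bash
cat > vm.py <<'E'
from h import *
s,im,W=wrist(); y=np.radians(4.8); a=np.array([-np.cos(y)*.309,-np.sin(y)*.309,.951])
p0=np.array([.5827,.0928,.1082])
try:
    c,sz,ang,k=rim(W,p0,a,tol=.003,r=.042,h=p0@a); print("rim",c.round(4),np.round(sz,1),round(ang,1),k)
except Exception as e: print(e)
Rt=Ro.from_euler("xyz",s["tcp_rot"],degrees=True); Rg=Ro.from_euler("xyz",[-72.2,-.1,-85.1],degrees=True)
g=np.array([.5952,.0938,.0667])
d=g-s["ee_pos"]; along=-d@a
print(s["t"],s["ee_pos"].round(4),s["tcp_rot"].round(1),"rot",(Rg*Rt.inv()).as_rotvec(degrees=True).round(2),"along",(1000*along).round(1),"lateral mm",(1000*(d+along*a)).round(1),"F",s["ft_force"].round(1))
E
python3 vm.py
```

```text
rim [0.5831 0.0931 0.1084] [50.9 50.2] 5.2 1971
17.5 [0.5761 0.0984 0.1698] [-71.    1.8 -84.2] rot [-2.03  0.97 -0.88] along 103.8 lateral mm [-12.8  -7.3  -4.4] F [ 0.3 -1.3  1.1]
```

>>> {"op": "send_rows", "data": {"increments": [[[-6, -3.5, -2, -1, 0.5, -0.4, 70], [-6, -3.5, -2, -1, 0.5, -0.4, 70], [3, 0.2, -9.5, 0, 0, 0, 70], [3, 0.2, -9.5, 0, 0, 0, 70], [3, 0.2, -9.5, 0, 0, 0, 70], [3, 0.2, -9.5, 0, 0, 0, 70], [0, 0, 0, 0, 0, 0, 70], [0, 0, 0, 0, 0, 0, 70]]]}}

```text
t: 18.35
ee_pos: [0.5779, 0.0874, 0.1256]
tcp_rot: [-72.2, -0.3, -85.5]
ft_force: [0.6, -0.3, -0.4]
finger_gap: 0.819
```

```bash
python3 vm.py
```

```text
rim [0.5829 0.0931 0.1083] [51.  50.2] 5.3 3004
18.35 [0.5779 0.0874 0.1256] [-72.2  -0.3 -85.5] rot [0.15 0.04 0.42] along 61.5 lateral mm [-1.7  4.8 -0.4] F [ 0.6 -0.3 -0.4]
```

>>> {"op": "send_rows", "data": {"increments": [[[-0.8, 3, 0, 0.1, 0, 0.4, 70], [-0.8, 2, 0, 0, 0, 0, 70], [2.5, 0.2, -7.5, 0, 0, 0, 70], [2.5, 0.2, -7.5, 0, 0, 0, 70], [2.5, 0.2, -7.5, 0, 0, 0, 70], [0, 0, 0, 0, 0, 0, 70]]]}}

```text
t: 19.0
ee_pos: [0.5848, 0.0938, 0.1025]
tcp_rot: [-72.0, -0.1, -85.1]
ft_force: [0.5, 0.0, -0.3]
finger_gap: 0.822
```

```bash
python3 vm.py
```

```text
rim [0.5827 0.0931 0.1083] [51.3 50.3] 5.2 3966
19.0 [0.5848 0.0938 0.1025] [-72.   -0.1 -85.1] rot [ 0.02  0.16 -0.03] along 37.2 lateral mm [-1.  -1.  -0.4] F [ 0.5  0.  -0.3]
```

>>> {"op": "send_rows", "data": {"increments": [[[1, -0.5, -6, 0, 0.1, 0, 70], [2, 0.2, -6, 0, 0, 0, 70], [2, 0.2, -6, 0, 0, 0, 70], [2, 0.2, -6, 0, 0, 0, 70], [2, 0.2, -6, 0, 0, 0, 70], [1.5, 0.1, -4.5, 0, 0, 0, 70], [0, 0, 0, 0, 0, 0, 70]]]}}

```text
t: 19.75
ee_pos: [0.5965, 0.0942, 0.0651]
tcp_rot: [-72.1, -0.1, -85.1]
ft_force: [1.1, 0.3, -0.0]
finger_gap: 0.82
```

```bash
python3 vm.py
```

```text
rim [0.5828 0.0927 0.1087] [51.6 81.3] 5.4 7242
19.75 [0.5965 0.0942 0.0651] [-72.1  -0.1 -85.1] rot [ 0.02  0.07 -0.01] along -1.9 lateral mm [-0.7 -0.3 -0.2] F [ 1.1  0.3 -0. ]
```

>>> {"op": "send_rows", "data": {"increments": [[[-1, -0.2, 2.8, 0, 0, 0, 62], [0, 0, 0, 0, 0, 0, 42], [0, 0, 0, 0, 0, 0, 42], [0, 0, 0, 0, 0, 0, 42], [0, 0, 0, 0, 0, 0, 42], [0, 0, 0, 0, 0, 0, 42], [0, 0, 0, 0, 0, 0, 42]]], "newtons": 40}}

```text
t: 20.5
ee_pos: [0.5956, 0.0941, 0.069]
tcp_rot: [-72.0, -0.1, -85.1]
ft_force: [0.5, 0.4, -1.7]
finger_gap: 0.575
```

```bash
python3 vm.py|tail -1; python3 inh.py
```

```text
20.5 [0.5956 0.0941 0.069 ] [-72.   -0.1 -85.1] rot [-0.01  0.16 -0.02] along 2.0 lateral mm [-1.1 -0.3 -0.4] F [ 0.5  0.4 -1.7]
20.55 [0.5956 0.0941 0.069 ] [-72.04  -0.1  -85.08] 0.5776687432115486 [ 0.5 -0.7 -2.5]
side 21.5 2602 y pct [-42.4 -41.9 -40.  -32.3] z [22.1 24.7 25.3]
side -28 2969 y pct [-42.4 -41.9 -38.1 -31.7] z [-25.2 -22.5 -21.6]
```

Gripped (49 mm), rim at tool y ≈ −42. Pulling, then carrying it over with clearance above the pot.

>>> {"op": "send_rows", "data": {"increments": [[[-0.9, -0.1, 2.9, 0, 0, 0, 42], [-0.9, -0.1, 2.9, 0, 0, 0, 42], [-0.9, -0.1, 2.9, 0, 0, 0, 42], [-0.9, -0.1, 2.9, 0, 0, 0, 42], [-0.9, -0.1, 2.9, 0, 0, 0, 42], [-0.9, -0.1, 2.9, 0, 0, 0, 42], [-1.5, -0.1, 4.8, 0, 0, 0, 42], [-1.5, -0.1, 4.8, 0, 0, 0, 42], [-1.5, -0.1, 4.8, 0, 0, 0, 42], [-1.5, -0.1, 4.8, 0, 0, 0, 42], [-3, -0.2, 9, 0, 0, 0, 42], [-3, -0.2, 9, 0, 0, 0, 42]]]}}

```text
t: 21.8
ee_pos: [0.5762, 0.0924, 0.1281]
tcp_rot: [-72.1, -0.1, -85.1]
ft_force: [-0.9, -0.2, -0.3]
finger_gap: 0.57
```

>>> {"op": "send_rows", "data": {"increments": [[[-12, 0, 32, 0, 0, 0, 42], [-12, 0, 32, 0, 0, 0, 42], [-12, 0, 32, 0, 0, 0, 42], [-12, -20, 20, -0.2, 2, -1, 42], [-12, -35, 0, -0.2, 2, -1, 42], [-12, -35, 0, -0.2, 2, -1.2, 42], [-12, -35, 0, -0.2, 2, -1.2, 42], [-12, -35, 0, -0.2, 2, -1.2, 42], [-12, -35, 0, -0.2, 2, -1.2, 42], [-12, -35, 0, -0.2, 2, -1.2, 42], [-10, -35, 0, -0.2, 2, -1.2, 42], [0, -15, 0, -0.2, 1.9, -1.2, 42]]]}}

```text
t: 23.0
ee_pos: [0.4368, -0.1919, 0.2615]
tcp_rot: [-89.7, -1.7, -95.0]
ft_force: [0.2, 1.8, 0.0]
finger_gap: 0.57
```

>>> {"op": "send_rows", "data": {"increments": [[[0, 0, 0, 0, 0, 0, 42], [0, 0, 0, 0, 0, 0, 42], [0, 0, 0, 0, 0, 0, 42]]]}}

```text
t: 23.3
ee_pos: [0.4369, -0.192, 0.2626]
tcp_rot: [-89.6, -1.7, -95.1]
ft_force: [0.5, 0.2, -0.3]
finger_gap: 0.573
```

```bash
python3 inh.py; sed -i 's/-.0444,.0009/-.0422,.0001/' go.py; python3 go.py .508 -.202 .0996
python3 - <<'E'
from h import *
manip.camera("top"); print([(np.round(r["extent"]).tolist(),round(r["p"],2)) for r in manip.find_in("top","pot")])
E
```

```text
23.3 [ 0.4369 -0.192   0.2626] [-89.55  -1.67 -95.09] 0.573251722837701 [ 0.5  0.2 -0.3]
side 21.5 2616 y pct [-42.4 -41.9 -40.  -32.2] z [22.2 24.9 25.5]
side -28 2865 y pct [-42.4 -41.8 -38.2 -31.8] z [-25.1 -22.3 -21.6]
rim [ 0.5084 -0.2022  0.0997] [50.1 50.3] 84.45 1075
rim [ 0.5084 -0.2022  0.0997] [50.1 50.3] 84.45 1117
23.35 pose [ 0.4369 -0.1917  0.2626] [-89.56  -1.67 -95.06] gap 0.575 F [ 0.3 -0.8  0.1]
rotvec deg [ 1.71  0.28 -0.5 ]
TCP xy for centred [ 0.5083 -0.2022] delta mm [ 71.4 -10.5]
[([303.0, 202.0, 26.0, 22.0], 0.93)]
```

Cup is held straight. Pot is unmoved (its detection shifted about 2 px). Moving over the nested cup.

>>> {"op": "send_rows", "data": {"increments": [[[11, -2, -12, 0.3, 0.1, -0.1, 42], [11, -2, -14, 0.3, 0.1, -0.1, 42], [11, -2, -14, 0.3, 0.1, -0.1, 42], [11, -2, -14, 0.3, 0, -0.1, 42], [11, -2, -14, 0.3, 0, -0.1, 42], [11, -1, -14, 0.2, 0, 0, 42], [3, 0, -10, 0, 0, 0, 42], [0, 0, 0, 0, 0, 0, 42], [0, 0, 0, 0, 0, 0, 42]]]}}

```text
t: 24.4
ee_pos: [0.509, -0.1982, 0.1684]
tcp_rot: [-89.9, 0.1, -95.1]
ft_force: [0.1, -0.1, -0.4]
finger_gap: 0.575
```

```bash
python3 al.py .5081 -.2022 -5.4
```

```text
24.4 [ 0.509  -0.1982  0.1684] d [-0.9 -4. ] rot [-0.07  0.15 -0.33] F [ 0.1 -0.1 -0.4] M [-0.04  0.03 -0.04] gap 0.575
```

>>> {"op": "send_rows", "data": {"increments": [[[-0.5, -2, -6, 0, 0.1, -0.3, 42], [-0.3, -1.5, -6, 0, 0, 0, 42], [0, 0, -6, 0, 0, 0, 42], [0, 0, 0, 0, 0, 0, 42], [0, 0, 0, 0, 0, 0, 42]]]}}

```text
t: 24.9
ee_pos: [0.5078, -0.2025, 0.151]
tcp_rot: [-89.8, 0.0, -95.4]
ft_force: [0.1, 0.3, 0.1]
finger_gap: 0.573
```

```bash
python3 al.py .5081 -.2022 -5.4
```

```text
24.9 [ 0.5078 -0.2025  0.151 ] d [0.3 0.3] rot [0.01 0.19 0.03] F [0.1 0.3 0.1] M [ 0.   -0.06  0.  ] gap 0.573
```

Aligned. Descending to TCP z ≈ 0.092; contact expected at about 0.0825.

>>> {"op": "send_rows", "data": {"increments": [[[0.2, 0.2, -7, 0, 0.1, 0, 42], [0, 0, -8, 0, 0, 0, 42], [0, 0, -8, 0, 0, 0, 42], [0, 0, -8, 0, 0, 0, 42], [0, 0, -8, 0, 0, 0, 42], [0, 0, -8, 0, 0, 0, 42], [0, 0, -5, 0, 0, 0, 42], [0, 0, 0, 0, 0, 0, 42]]]}}

```text
t: 25.7
ee_pos: [0.5074, -0.2018, 0.0937]
tcp_rot: [-90.0, 0.0, -95.4]
ft_force: [-0.4, 0.5, -0.1]
finger_gap: 0.569
```

```bash
python3 al.py .5081 -.2022 -5.4
```

```text
25.7 [ 0.5074 -0.2018  0.0937] d [ 0.7 -0.4] rot [-0.02  0.01  0.02] F [-0.4  0.5 -0.1] M [-0.03  0.01  0.01] gap 0.569
```

>>> {"op": "send_rows", "data": {"increments": [[[0.5, -0.3, -2, 0, 0, 0, 42], [0, 0, -2, 0, 0, 0, 42], [0, 0, -2, 0, 0, 0, 42], [0, 0, -1.5, 0, 0, 0, 42]]]}}

```text
t: 26.1
ee_pos: [0.5088, -0.2025, 0.0865]
tcp_rot: [-89.9, -0.0, -95.4]
ft_force: [-0.3, 0.1, 0.4]
finger_gap: 0.569
```

>>> {"op": "send_rows", "data": {"increments": [[[0, 0, -1, 0, 0, 0, 42], [0, 0, -1, 0, 0, 0, 42]]]}}

```text
t: 26.3
ee_pos: [0.5086, -0.2026, 0.0845]
tcp_rot: [-89.9, -0.0, -95.4]
ft_force: [-1.3, 0.1, -0.7]
finger_gap: 0.578
```

>>> {"op": "send_rows", "data": {"increments": [[[0, 0, -1, 0, 0, 0, 42]]]}}

```text
t: 26.4
ee_pos: [0.5085, -0.2025, 0.0835]
tcp_rot: [-89.9, 0.0, -95.4]
ft_force: [-0.9, 0.5, 0.3]
finger_gap: 0.573
```

>>> {"op": "send_rows", "data": {"increments": [[[0, 0, -1, 0, 0, 0, 42]]]}}

```text
t: 26.5
ee_pos: [0.5087, -0.2025, 0.0831]
tcp_rot: [-89.9, 0.0, -95.4]
ft_force: [-2.9, 0.6, 8.5]
finger_gap: 0.575
```

Walls meet at 0.083, as predicted. Holding the light push.

>>> {"op": "send_rows", "data": {"increments": [[[0, 0, -1, 0, 0, 0, 42], [0, 0, -1.1, 0, 0, 0, 42]]]}}

```text
t: 26.7
ee_pos: [0.5088, -0.2024, 0.0831]
tcp_rot: [-89.9, 0.0, -95.4]
ft_force: [-2.6, 1.2, 8.3]
finger_gap: 0.576
```

>>> {"op": "send_rows", "data": {"increments": [[[0, 0, -1.2, 0, 0, 0, 42], [0, 0, -1.2, 0, 0, 0, 42]]]}}

```text
t: 26.9
ee_pos: [0.5088, -0.2025, 0.0831]
tcp_rot: [-89.9, 0.0, -95.5]
ft_force: [-2.8, 1.4, 7.9]
finger_gap: 0.571
```

>>> {"op": "send_rows", "data": {"increments": [[[0, 0, 0, 0, 0, 0, 60], [0, 0, 0, 0, 0, 0, 68], [0, 0, 0, 0, 0, 0, 68], [0, 0, 0, 0, 0, 0, 68], [0, 0, 6, 0, 0, 0, 68], [0, 0, 12, 0, 0, 0, 68], [0, 0, 25, 0, 0, 0, 70], [0, 0, 30, 0, 0, 0, 70], [0, 0, 30, 0, 0, 0, 70], [-10, 0, 30, 0, 0, 0, 70], [-20, 0, 10, 0, 0, 0, 70], [-20, 0, 0, 0, 0, 0, 70]]]}}

```text
t: 28.1
ee_pos: [0.4608, -0.202, 0.2377]
tcp_rot: [-89.5, -0.0, -95.3]
ft_force: [-0.0, 0.7, -0.9]
finger_gap: 0.817
```

>>> {"op": "send_rows", "data": {"increments": [[[-10, 0, 0, 0, 0, 0, 70], [0, 0, 0, 0, 0, 0, 70], [0, 0, 0, 0, 0, 0, 70]]]}}

```text
t: 28.4
ee_pos: [0.4496, -0.2026, 0.2406]
tcp_rot: [-89.2, -0.1, -95.4]
ft_force: [-0.4, 0.5, 0.8]
finger_gap: 0.816
```

```bash
python3 go.py .508 -.202 .125
python3 - <<'E'
from h import *
s,im,W=wrist()
for h in (.0996,.069):
    c,sz,ang,n=rim(W,np.array([.508,-.202,h]),np.array([0,0,1.]),tol=.002,r=.045,h=h); print(h,c.round(4),np.round(sz,1),round(ang,1),n)
im,d=manip.camera("side"); cv2.imwrite("pics/fin.png",np.hstack([cv2.resize(im[140:300,240:440,::-1],(500,400),interpolation=2)]))
for q in ("pot","scallop"): print(q,[(np.round(r["extent"]).tolist(),round(r["p"],2)) for r in manip.find_in("side",q)])
E
```

```text
rim [ 0.5082 -0.202   0.1247] [50.3 50.2] 84.53 1439
rim [ 0.5082 -0.202   0.1246] [50.3 50.2] 84.53 1527
28.4 pose [ 0.4496 -0.2026  0.2406] [-89.21  -0.12 -95.4 ] gap 0.816 F [-0.4  0.5  0.8]
rotvec deg [ 0.2   0.77 -0.07]
TCP xy for centred [ 0.5081 -0.202 ] delta mm [58.4  0.6]
0.0996 [ 0.5082 -0.2021  0.1148] [37.1 37. ] 84.7 181
0.069 [ 0.5081 -0.202   0.086 ] [30.2 30.4] 85.0 580
pot [([291.0, 217.0, 29.0, 33.0], 0.89)]
scallop [([354.0, 232.0, 15.0, 11.0], 0.65)]
```

View pics/fin.png

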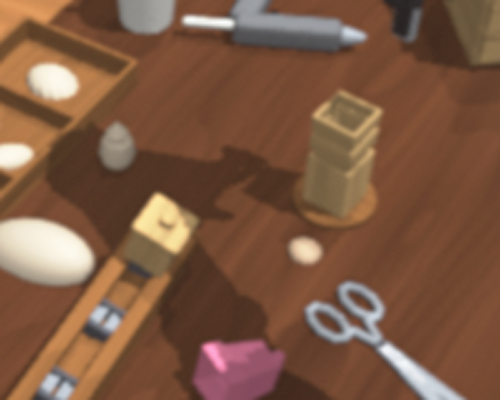

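The side crop shows both cups stacked straight in the holder at (342,155), the pot still in its clip at (165,230), and two empty clips. The second rim is 25.0 mm above the first (0.1247 vs 0.0997), so I'm handing in.

```bash
python3 -c "
from h import *
print(manip.job_done())"
```

```text
the job is handed in; nothing more can be done
None
```

Both cups are nested in the round-footed holder and the job is handed in, at about 28.5 s on the robot's clock of the 72 s allowed; no verdict was reported.

**First cup:** I pulled the end cup from its clip and felt for the sleeve. The walls met with the cup's origin about 5 mm above the lowest seat. I held a push of about 8 N there, then measured its rim centred within 0.2 mm of the holder.

**Second cup:** I unclipped it only after the first was nested, then pressed it home inside the first with about 8 N. Its rim measured 25.0 mm above the first cup's rim. It was within about 0.3 mm sideways and about 0.2° of square.

**Last checks:**
- In the final side view the stack looks straight and the robot is clear of it.
- The pot is still in its clip; the detector box moved about 2 px in the top view, within its noise.
- The scallop, scissors, clam, whelk and glue gun show no sign of being disturbed. I did not check the jar and cockle again at the end.

**One grasp failed:** my first closing was too high and shut above the rim without gripping. The fingertips stood about 23–25 mm behind the tool point, against the roughly 3 mm I had worked out from the text. I remeasured with the wrist camera's depth and regripped lower, and nothing was disturbed.

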